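# Take the air manifold out of service

## Robot

A 7-joint arm with a two-finger parallel gripper is mounted at the origin on the work surface. World frame = base frame: x ahead of the robot, y to its left, z up, the work surface at z = 0. Lengths are in m, angles in rad, forces in N, time in s.
With the tool pointing down it reaches from about 0.35 to 0.9 m from the base axis. Payload 8.1 kg.
Tool frame: the origin (TCP) lies where the fingers leave the gripper's body, on its centre line; the fingertips stand 66 mm ahead of it and the grasp point (between the pads) lies 47 mm ahead of it (arm.tip_reach is the distance from the TCP to the fingertips, in m); z points along the fingers, y is the direction in which the jaws open and shut (so a half turn about z gives the same grasp; the last joint's range is limited). The gripper opens to 92 mm and grips with 3 to 60 N. Pads are 19 mm wide; open, the fingers measure 130 mm over their backs; the gripper's body (75 mm by 190 mm) begins 47 mm behind the grasp point.
Start: joints at [-1.334, 0.434, 0.025, 1.573, -0.012, 1.134, -0.075], TCP at [0.208, 0.589, 0.292] pointing down, gripper open.
Joint ranges: [-2.62, 2.62], [-0.44, 2.09], [-1.27, 1.32], [0.08, 2.57], [-1.32, 4.46], [0.12, 2], [-2.74, 2.74]. Speed limits (rad/s): [2.22, 2.22, 3.01, 3.01, 3.14, 3.14, 3.14].

## Interface

Orientations are given as a rotation vector (axis times angle).
In Python, from cell import arm gives the robot as it stands.
- The arm moves only by the tool carry_out, never from a script. Its argument "plan" is a list of rows, each a list of 5 numbers: the shift along the world's x, y, z in cm, then the turn about the world's z in rad, then the finger opening in cm, from 0 to 9.18. In form: [[tx, ty, tz, spin, fingers], ...]. A call has 1 to 20 rows; each row is the pose to reach, as a shift and turn from the pose measured when the call began; what a row does not reach only later rows make up. A row lasts 1/10 s, in which the tool goes at most 50 mm and 8.59 degrees, less where a joint would pass 70% of its speed; a pose out of reach is approached as far as the arm can. A call with a gripper value outside its range is refused whole. The fingers move at their own pace and stop on an object; "squeeze" is the grip in N (left out, the last holds). Time passes only in rows, so rows that repeat a pose let the fingers close. It gives the time, the measured TCP pose, the force and the opening at its end, in the units of the state.
- arm.observe(): the state, without advancing time (a new reading comes with each control period).
- arm.get_image(name): name is "scene" or "side" or "wrist"; returns (picture, depth): 400x640x3 uint8, red, green, blue; 400x640 float32, m along the optical axis (not along the pixel's ray), 0 where there is no reading.
- arm.get_calibration(name): a dict with "intrinsics" (3x3 intrinsics, pixels), "rvec" (rotation vector, rad) and "tvec" (3), from world to camera coordinates, as OpenCV has them; the wrist camera has in their place "tool_from_camera" (4x4, takes a point from camera to tool coordinates, whose origin is the TCP and whose axes are the flange's). Camera axes: x right, y down, z forward; pixel columns grow to the right and rows downward; lengths in m; the calibration is good to about 2 mm. The wrist camera is an equidistant fisheye: a pixel r from the principal point sees the ray r / f radians off the axis. A picture is of the moment at which its call begins: read the wrist's pose just before it. get_calibration takes no time and is no camera call.
- arm.sign_off(): hands the job in, once; it reports no verdict.
The state is a dict: "clock": time; "joints": joint angles; "dq": joint speeds; "joint_efforts": joint torques, N m; "position": TCP position; "ee_rot": TCP orientation; "force": force on the tool from outside, world axes, zero at the start; "ft_torque": the same for the moment, N m; "width": opening from 0.0 (shut) to 1.0 (fully open).
Only numpy, scipy, OpenCV 4.12 (cv2) and the standard library are available. Lean on these libraries where they do the work, as an engineer would, in place of code of your own. Each camera call takes 0.05 s, during which the arm holds its last target. There are 200 camera calls.

## Task

Shut the air supply valve by swinging its lever a full quarter turn, before pressing any release ring. Then free every copper tube from its push-fit fitting, holding the release ring down while pulling the tube out, put the tubes in the tray, and close all three fittings with the grey caps, pressing each one down until it is fully home. Leave the mug, bottle, roll and jar on the bench standing where they are.

Things in the scene. Friction and masses are not known exactly. Their poses are not given: they have to be found in the camera images.
- manifold: Aluminium block, 80 (x) by 380 (y) by 50 mm high, bolted to the bench, origin under it at the bench top, 10 mm from the middle. Its y axis runs along the row of three ports, its z axis is up. Three brass push-fit fittings (round, 48 mm diameter, 100 mm apart) stand on it, their upper rims 105 mm above the bench; at the +y end is the shut-off valve.
- port1 (a point): Point on the upright axis of fitting 1, at the height of the top face of its black release ring when the ring is up (120 mm above the bench). Below it: the bore, 26.8 mm wide, floor 70 mm under this point. Position in manifold frame: y = -130 mm.
- collet1 (a joint): Black release ring on that fitting, 27 mm inner, 44 mm outer diameter, 7 mm thick: how far it is pressed, 0 (up, tube locked) to 0.007 m (down, tube free; frees from about 0.004). Press it with two fingertips astride the tube. Spring 1.5 N at the top, 5 N fully down, plus slow damping (300 N s/m: press at 15 mm/s or less); let go, it creeps up in about 1 s.
- seal1 (a joint): Black rubber sealing ring, 64 mm outer diameter, around that fitting 83 mm above the bench: how far it is pushed down, 0 to 0.008 m (fully home). It resists with 8 N friction and stays where it is left; the rim of a cap pushes it.
- port2 (a point): Point on the upright axis of fitting 2, at the height of the top face of its black release ring when the ring is up (120 mm above the bench). Below it: the bore, 26.8 mm wide, floor 70 mm under this point. Position in manifold frame: y = -30 mm.
- collet2 (a joint): Black release ring on that fitting, 27 mm inner, 44 mm outer diameter, 7 mm thick: how far it is pressed, 0 (up, tube locked) to 0.007 m (down, tube free; frees from about 0.004). Press it with two fingertips astride the tube. Spring 1.5 N at the top, 5 N fully down, plus slow damping (300 N s/m: press at 15 mm/s or less); let go, it creeps up in about 1 s.
- seal2 (a joint): Black rubber sealing ring, 64 mm outer diameter, around that fitting 83 mm above the bench: how far it is pushed down, 0 to 0.008 m (fully home). It resists with 8 N friction and stays where it is left; the rim of a cap pushes it.
- port3 (a point): Point on the upright axis of fitting 3, at the height of the top face of its black release ring when the ring is up (120 mm above the bench). Below it: the bore, 26.8 mm wide, floor 70 mm under this point. Position in manifold frame: y = 70 mm.
- collet3 (a joint): Black release ring on that fitting, 27 mm inner, 44 mm outer diameter, 7 mm thick: how far it is pressed, 0 (up, tube locked) to 0.007 m (down, tube free; frees from about 0.004). Press it with two fingertips astride the tube. Spring 1.5 N at the top, 5 N fully down, plus slow damping (300 N s/m: press at 15 mm/s or less); let go, it creeps up in about 1 s.
- seal3 (a joint): Black rubber sealing ring, 64 mm outer diameter, around that fitting 83 mm above the bench: how far it is pushed down, 0 to 0.008 m (fully home). It resists with 8 N friction and stays where it is left; the rim of a cap pushes it.
- tube1_center (a point): Centre of a rigid copper tube stub that starts upright in fitting 1 (absent if the fitting is empty); z axis along it, up at the start. 24 mm diameter, 110 mm long, 100 g. Foot on the bore floor, 50 mm above the bench; it stands 40 mm out of the raised ring. Jaws lock in a groove 10 to 21 mm from its lower end: locked, it comes up only 3 mm.
- tube2_center (a point): Centre of a rigid copper tube stub that starts upright in fitting 2 (absent if the fitting is empty); z axis along it, up at the start. 24 mm diameter, 110 mm long, 100 g. Foot on the bore floor, 50 mm above the bench; it stands 40 mm out of the raised ring. Jaws lock in a groove 10 to 21 mm from its lower end: locked, it comes up only 3 mm.
- tube3_center (a point): Centre of a rigid copper tube stub that starts upright in fitting 3 (absent if the fitting is empty); z axis along it, up at the start. 24 mm diameter, 110 mm long, 100 g. Foot on the bore floor, 50 mm above the bench; it stands 40 mm out of the raised ring. Jaws lock in a groove 10 to 21 mm from its lower end: locked, it comes up only 3 mm.
- cap1_center (a point): Centre (half-way up its 81 mm) of a grey cap, standing open side down: skirt 62 mm outer, 54 mm inner diameter, 50 mm deep; top plate, upper face 14.5 mm above this point; on it a round grip knob, 26 mm diameter, 26 mm tall. z up. 70 g. Fits over any fitting. Set on loosely, its rim rests on the rubber ring and this point is 3.5 mm above the port point; pushed home, 4.5 mm below it.
- cap2_center (a point): Centre (half-way up its 81 mm) of a grey cap, standing open side down: skirt 62 mm outer, 54 mm inner diameter, 50 mm deep; top plate, upper face 14.5 mm above this point; on it a round grip knob, 26 mm diameter, 26 mm tall. z up. 70 g. Fits over any fitting. Set on loosely, its rim rests on the rubber ring and this point is 3.5 mm above the port point; pushed home, 4.5 mm below it.
- cap3_center (a point): Centre (half-way up its 81 mm) of a grey cap, standing open side down: skirt 62 mm outer, 54 mm inner diameter, 50 mm deep; top plate, upper face 14.5 mm above this point; on it a round grip knob, 26 mm diameter, 26 mm tall. z up. 70 g. Fits over any fitting. Set on loosely, its rim rests on the rubber ring and this point is 3.5 mm above the port point; pushed home, 4.5 mm below it.
- valve (a joint): Shut-off valve lever turning about an upright axis: 0 open (lever points along +y of the manifold), 1.57 rad shut (turned counter-clockwise from above, lever points to -x of the manifold). Stiff: about 2 N at the knob, stays where it is left.
- valve_knob (a point): Centre of the round upright black knob on the lever's end, 22 mm diameter, 36 mm tall, 125 mm above the bench; 75 mm from the lever's axis, which stands at x = 0, y = 170 mm in the manifold frame. The steel lever bar lies 18 mm below this point.
- tray: Open grey steel tray, outside 180 (x) by 220 (y) by 60 mm high, walls and floor 5 mm, 1.2 kg, loose on the bench; origin at the centre of its underside.
- mug: White mug, 80 mm diameter, 90 mm high, origin under it. Not part of the job.
- oil: Grey oil bottle, 60 mm diameter, 170 mm high, origin under it. Not part of the job.
- tape: Black roll, 100 mm diameter, 40 mm high, lying flat, origin under it. Not part of the job.
- jar: Glass jar with steel lid, 70 mm diameter, 100 mm high, origin under it. Not part of the job.
There are look-alikes about, which are no part of the job. Leave any yellow look-alike of the part that bears tube1_center alone.

How it is judged:
By the outcome, as a careful person would: the job done as asked, in the order asked, and still so for the second after the job is handed in, with the robot touching nothing.
Of tube1, tube2, tube3 only 2 to 3 are there at a start; the rules pass over those that are not, and their reading is None.
At some moment in a run one of cap1, cap2, cap3, tray may be knocked a few centimetres aside while the robot is not near it.
It also fails if it takes over 195 s, if anything falls off the work surface, if the arm or the gripper's body presses on something with over 40 N, if the wrist force passes 120 N, or if a joint passes its speed limit or range.

## Working session

There is one attempt and no reset: what is moved stays moved. The work goes in short steps, Python scripts to look and compute and a tool call to move; the robot and the scene stay as the last step left them, time stands still between calls to the robot, and variables do not carry over. Pictures are saved under pics/ and viewed, about 12 in all and at most 16, crops included, and the job is handed in when it is done.

Besides the shell and the picture viewer there is one more tool, called after ">>>" in YAML: its name, and indented under it one key for each argument. carry_out: Moves the arm, as the interface text tells. Its arguments: {"type":"object","properties":{"plan":{"type":"array"},"squeeze":{"type":"number"}},"required":["plan"]}

```bash
mkdir -p pics; cat > h.py <<'E'
import numpy as np, cv2
from cell import arm
def world_pts(name,depth,cal=None):
    c=arm.get_calibration(name); K=np.array(c['intrinsics']); R=cv2.Rodrigues(np.array(c['rvec'],float))[0]; t=np.array(c['tvec'],float).ravel()
    v,u=np.indices(depth.shape)
    P=np.stack([(u-K[0,2])/K[0,0]*depth,(v-K[1,2])/K[1,1]*depth,depth],-1)
    return (P-t)@R
def save(n,img,s=1):
    cv2.imwrite('pics/'+n,cv2.resize(img[:,:,::-1],None,fx=s,fy=s,interpolation=cv2.INTER_CUBIC))
E
python3 - <<'E'
from h import *
for n in('scene','side'):
    p,d=arm.get_image(n); save(n+'0.png',p); np.savez(n+'0.npz',p=p,d=d,w=world_pts(n,d))
    c=arm.get_calibration(n);R=cv2.Rodrigues(np.array(c['rvec'],float))[0];print(n,-R.T@np.array(c['tvec']).ravel(),R[2],c['intrinsics'])
print(arm.observe())
print(arm.get_calibration('wrist'))
E
```

```text
scene [ 1.29120162 -0.44633087  1.02396287] [-0.54621236  0.42684321 -0.7207336 ] [[450.42197063   0.         319.10076643]
 [  0.         450.42197063 199.84325443]
 [  0.           0.           1.        ]]
side [0.55843421 0.99747934 0.93087286] [ 0.05382585 -0.73517205 -0.67574021] [[477.5367043    0.         328.03240476]
 [  0.         477.5367043  207.56866678]
 [  0.           0.           1.        ]]
{'clock': 0.1, 'joints': array([-1.33361667,  0.43513308,  0.02499456,  1.57399009, -0.0115901 ,
        1.13401991, -0.07508033]), 'dq': array([-0.00138636, -0.00105753,  0.00065626, -0.00194499, -0.00097753,
        0.00148362, -0.00222868]), 'joint_efforts': array([ 2.85862232e-03, -6.69126391e+01,  9.87810753e-01, -3.15145969e+01,
       -6.06113579e-02,  3.74983402e-02,  1.36977951e-04]), 'position': array([0.20823336, 0.58890342, 0.2915424 ]), 'ee_rot': array([-5.31244693e-01, -3.09625465e+00,  2.20296708e-03]), 'force': array([-0.19007326,  0.15867628, -0.04470433]), 'ft_torque': array([-0.01691355, -0.01223813, -0.04574599]), 'width': 1.001000605169054}
{'intrinsics': array([[309.70691629,   0.        , 312.34506521],
       [  0.        , 309.70691629, 200.72615577],
       [  0.        ,   0.        ,   1.        ]]), 'tool_from_camera': array([[ 9.68460538e-05, -9.65566997e-01, -2.60154504e-01,
         7.00278342e-02],
       [ 9.99999938e-01,  1.81746947e-04, -3.02292694e-04,
        -5.63935487e-04],
       [ 3.39166136e-04, -2.60154458e-01,  9.65566954e-01,
        -9.26426508e-02],
       [ 0.00000000e+00,  0.00000000e+00,  0.00000000e+00,
         1.00000000e+00]])}
```

View pics/scene0.png

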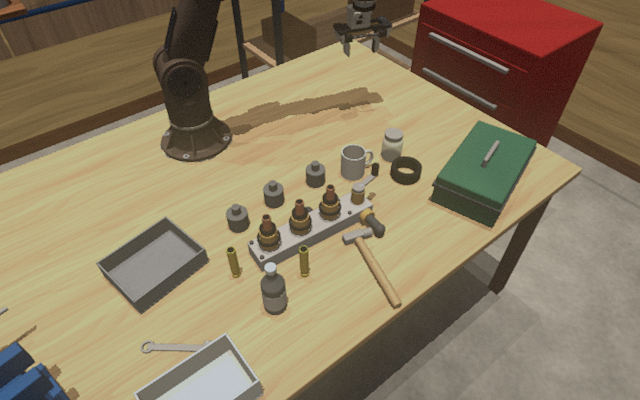

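View pics/side0.png

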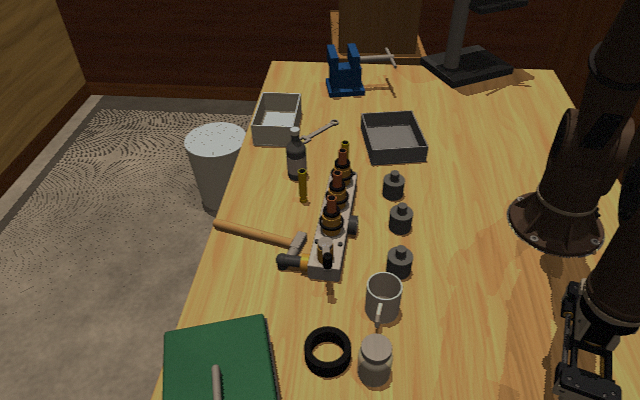

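The scene view shows three fittings with copper tubes at about (268,232), (300,215) and (330,200), and the valve at (358,190). The grey caps are at (237,218), (273,194) and (315,175). Two yellow tube look-alikes stand at (233,262) and (304,262). There are two tray candidates: dark grey at (155,262) and pale at (200,385). I'll measure them next.

```bash
python3 - <<'E'
from h import *
for n in('scene','side'):
    z=np.load(n+'0.npz'); p,d,w=z['p'],z['d'],z['w']
    ok=d>0
    print(n,'bench z',np.median(w[...,2][ok&(abs(w[...,2])<.02)]))
    def comps(lo,hi,amin=8,amax=3000,ext=.45):
        m=(ok&(w[...,2]>lo)&(w[...,2]<hi)&(w[...,0]>.25)&(w[...,0]<1.1)&(abs(w[...,1])<.7)).astype(np.uint8)
        k,l,s,c=cv2.connectedComponentsWithStats(m,connectivity=8)
        for i in range(1,k):
            if s[i,4]>=amin:
                q=w[l==i]; print('  ',c[i].round(),s[i,4],'min',q.min(0).round(3),'max',q.max(0).round(3),'med',np.median(q,0).round(3),'col',np.median(p[l==i],0))
    print('all >20mm');comps(.02,.25,30)
    print('tops 150-170');comps(.148,.175,4)
    print('cap knobs 70-90');comps(.070,.090,10)
cr=np.load('scene0.npz')['p'][140:310,190:410]; save('crop1.png',cr,3.5)
E
```

```text
scene bench z 0.002219632808300618
all >20mm
   [399. 154.] 1059 min [0.471 0.403 0.02 ] max [0.654 0.516 0.106] med [0.536 0.464 0.043] col [105.  97.  80.]
   [479. 177.] 5378 min [0.656 0.421 0.02 ] max [0.932 0.7   0.147] med [0.811 0.523 0.11 ] col [ 82. 116.  88.]
   [354. 159.] 767 min [0.442 0.282 0.02 ] max [0.528 0.401 0.096] med [0.495 0.325 0.064] col [116. 108.  94.]
   [316. 172.] 382 min [0.411 0.17  0.02 ] max [0.476 0.234 0.087] med [0.453 0.194 0.056] col [104.5  98.   86.5]
   [315. 237.] 6862 min [ 0.549 -0.192  0.02 ] max [0.945 0.305 0.174] med [0.639 0.028 0.053] col [116. 104.  87.]
   [273. 192.] 405 min [0.403 0.015 0.02 ] max [0.465 0.078 0.087] med [0.444 0.039 0.056] col [107. 100.  88.]
   [237. 216.] 459 min [ 0.418 -0.124  0.02 ] max [ 0.483 -0.062  0.086] med [ 0.46  -0.099  0.056] col [109. 105.  92.]
   [153. 261.] 2390 min [ 0.337 -0.475  0.02 ] max [ 0.554 -0.227  0.067] med [ 0.45  -0.353  0.046] col [82. 78. 67.]
   [233. 259.] 240 min [ 0.585 -0.203  0.021] max [ 0.611 -0.179  0.116] med [ 0.604 -0.193  0.081] col [115.  99.  53.]
   [  3. 310.
[... 6093 characters left out ...]
ed [0.613 0.141 0.082] col [30. 27. 15.]
   [401. 250.] 90 min [0.428 0.192 0.07 ] max [0.452 0.217 0.083] med [0.44  0.207 0.079] col [90.5 85.5 76. ]
   [320. 253.] 34 min [0.628 0.221 0.07 ] max [0.642 0.241 0.09 ] med [0.635 0.236 0.079] col [60.5 42.5 15.5]
   [332. 252.] 11 min [0.603 0.223 0.071] max [0.607 0.234 0.09 ] med [0.605 0.229 0.083] col [60. 39. 14.]
   [384. 290.] 503 min [0.443 0.286 0.07 ] max [0.521 0.394 0.09 ] med [0.486 0.342 0.081] col [73. 65. 55.]
   [272. 359.] 214 min [0.678 0.425 0.077] max [0.733 0.597 0.084] med [0.703 0.518 0.08 ] col [69.  59.5 51. ]
   [375. 362.] 249 min [0.468 0.476 0.07 ] max [0.534 0.52  0.09 ] med [0.504 0.511 0.076] col [97. 89. 75.]
```

View pics/crop1.png

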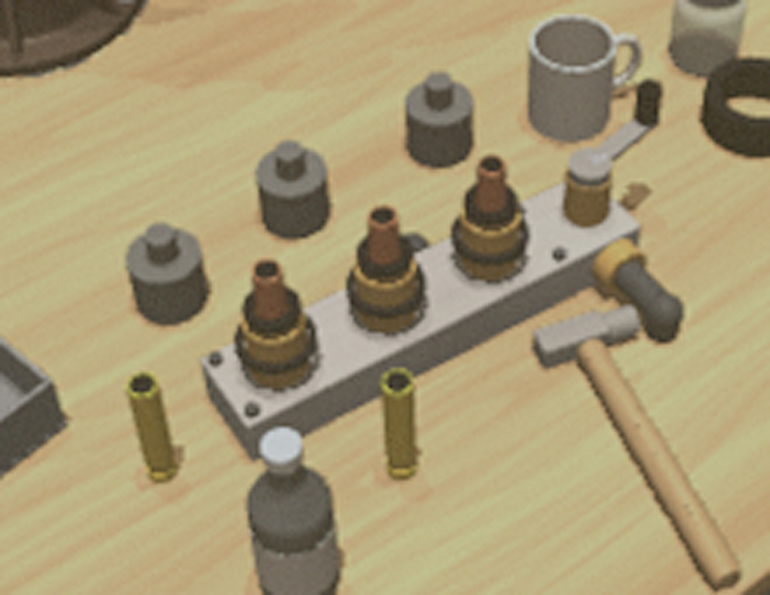

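The tray 60 mm high (the dark one at (155,262) in scene) fits the description. The pale one is about 80 mm high, so it is a look-alike. The crop confirms that all three fittings hold copper tubes. The two yellow stubs standing on the bench are to be left alone. Next I refine the positions by combining both views.

```bash
cat >> h.py <<'E'
def look(tag=None):
    o={}
    for n in('scene','side'):
        p,d=arm.get_image(n); o[n]=(p,world_pts(n,d),d)
        if tag: save(f'{n}_{tag}.png',p)
    return o
def near(w,d,c,r,lo,hi):
    m=(d>0)&(np.hypot(w[...,0]-c[0],w[...,1]-c[1])<r)&(w[...,2]>lo)&(w[...,2]<hi)
    return w[m]
def ctop(o,c,r,lo,hi):
    "centre of the top-face points from each view (enclosing circle)"
    res=[]
    for n in o:
        q=near(o[n][1],o[n][2],c,r,lo,hi)
        if len(q)<6: res.append(None);continue
        (x,y),R=cv2.minEnclosingCircle(q[:,:2].astype(np.float32)); res.append((round(x,4),round(y,4),round(R,4),len(q),round(float(np.percentile(q[:,2],95)),4)))
    return res
def tray(o,c=(.445,-.35)):
    for n in o:
        w,d=o[n][1],o[n][2]
        q=near(w,d,c,.2,.052,.07); r=cv2.minAreaRect(q[:,:2].astype(np.float32)); print('tray',n,np.round(r[0],4),np.round(r[1],4),round(r[2],1))
E
python3 - <<'E'
from h import *
o={}
for n in('scene','side'):
    z=np.load(n+'0.npz'); o[n]=(z['p'],z['w'],z['d'])
tray(o)
print('knob',ctop(o,(.63,.296),.03,.12,.16))
for c in((.443,.204),(.431,.048),(.446,-.09)): print('cap',ctop(o,c,.03,.07,.09), ctop(o,c,.05,.045,.062))
for c in((.616,.121),(.606,.021),(.599,-.079)): print('tube',ctop(o,c,.025,.145,.17), 'ring',ctop(o,c,.03,.112,.126))
E
```

```text
tray scene [ 0.4438 -0.3512] [0.186  0.2214] 10.2
tray side [ 0.441  -0.3497] [0.1824 0.2323] 10.9
knob [(0.6138, 0.2927, 0.0128, 74, 0.146), (0.6104, 0.296, 0.0116, 116, 0.1438)]
cap [(0.4431, 0.2035, 0.0148, 58, 0.0849), (0.4389, 0.2047, 0.0136, 90, 0.0815)] [(0.4424, 0.202, 0.0333, 202, 0.0606), (0.4392, 0.2043, 0.0333, 340, 0.0583)]
cap [(0.4319, 0.0466, 0.0137, 58, 0.0858), (0.4312, 0.0478, 0.0158, 78, 0.0824)] [(0.4337, 0.0454, 0.0333, 211, 0.0602), (0.4308, 0.0481, 0.0337, 277, 0.0579)]
cap [(0.4491, -0.0914, 0.0147, 72, 0.0852), (0.4464, -0.0907, 0.0147, 65, 0.0824)] [(0.4504, -0.0917, 0.0328, 245, 0.0601), (0.4449, -0.0911, 0.0353, 227, 0.0579)]
tube [(0.6188, 0.1207, 0.0149, 75, 0.1639), (0.6137, 0.1216, 0.0134, 90, 0.1611)] ring [(0.6165, 0.12, 0.0233, 105, 0.1255), (0.6156, 0.1213, 0.0239, 141, 0.1236)]
tube [(0.6065, 0.0187, 0.0148, 83, 0.1638), (0.6045, 0.023, 0.0129, 76, 0.1613)] ring [(0.6109, 0.0205, 0.0256, 116, 0.1244), (0.6044, 0.0226, 0.0246, 126, 0.1239)]
tube [(0.6006, -0.0793, 0.0126, 86, 0.1642), (0.5972, -0.0786, 0.015, 64, 0.161)] ring [(0.5997, -0.0801, 0.024, 121, 0.1245), (0.597, -0.0778, 0.0235, 111, 0.1235)]
```

>>> carry_out:
  plan:
    - [4,-3,0,-0.1,6]
    - [8,-6,0,-0.2,6]
    - [12,-9,0,-0.3,6]
    - [16,-12,0,-0.4,6]
    - [20,-15,0,-0.5,6]
    - [24,-18,0,-0.6,6]
    - [28,-21,0,-0.7,6]
    - [32,-24,0,-0.8,6]
    - [36,-27,0,-0.9,6]
    - [40.4,-29.4,0,-1.0,6]
    - [40.4,-29.4,-3,-1.06,6]
    - [40.4,-29.4,-3,-1.06,6]
    - [40.4,-29.4,-3,-1.06,6]
    - [40.4,-29.4,-3,-1.06,6]

```text
clock: 1.5
position: [0.6116, 0.2964, 0.2625]
ee_rot: [-2.019, -2.405, 0.0]
force: [-0.2, 0.3, -0.1]
width: 0.655
```

```bash
python3 - <<'E'
from h import *
s=arm.observe();p,d=arm.get_image('wrist');save('w1.png',p);print(s['position'],s['ee_rot'],s['joints'],d[d>0].min())
E
```

```text
[0.61159158 0.29635324 0.26253447] [-2.01872074e+00 -2.40544746e+00  2.22448355e-04] [-0.75803553  0.56129171  0.36843281  1.48321617 -0.21407634  1.13745188
 -0.17659963] 0.05000133
```

View pics/w1.png

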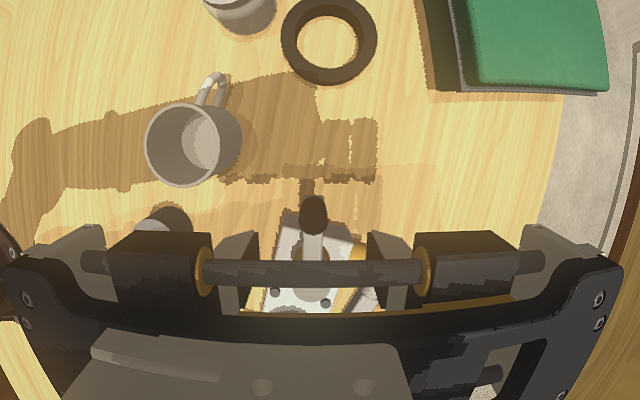

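The wrist view shows the knob at about (313,213), midway between the fingers, and possibly a few mm ahead of them. I'll check its position with the wrist depth.

```bash
cat >> h.py <<'E'
def wrist(tag=None):
    s=arm.observe(); p,d=arm.get_image('wrist')
    if tag: save(f'w_{tag}.png',p)
    c=arm.get_calibration('wrist');K=c['intrinsics'];T=c['tool_from_camera']
    v,u=np.indices(d.shape); a=(u-K[0,2])/K[0,0]; b=(v-K[1,2])/K[1,1]; th=np.hypot(a,b)+1e-9
    k=np.tan(np.minimum(th,1.4))/th*d
    P=np.stack([a*k,b*k,d],-1)@T[:3,:3].T+T[:3,3]
    R=cv2.Rodrigues(s['ee_rot'])[0]
    return {'wrist':(p,P@R.T+s['position'],d)}
E
python3 - <<'E'
from h import *
o=wrist(); o2=look()
print(ctop(o,(.612,.297),.03,.128,.16),ctop(o2,(.612,.297),.03,.128,.16))
print(np.round(o['wrist'][1][195:230:3,313],3))
q=near(o['wrist'][1],o['wrist'][2],(.5,.45),.1,-.02,.02);print(np.median(q[:,2]))
E
```

```text
[(0.6119, 0.2935, 0.0113, 784, 0.1441)] [(0.6136, 0.2941, 0.0118, 59, 0.1466), (0.6099, 0.2949, 0.012, 94, 0.1435)]
[[0.611 0.303 0.104]
 [0.611 0.303 0.115]
 [0.61  0.304 0.128]
 [0.61  0.304 0.135]
 [0.61  0.304 0.142]
 [0.611 0.302 0.144]
 [0.611 0.3   0.144]
 [0.612 0.297 0.143]
 [0.612 0.295 0.143]
 [0.612 0.293 0.143]
 [0.613 0.29  0.143]
 [0.613 0.289 0.144]]
0.0001687769974750286
```

>>> carry_out:
  plan:
    - [0,-0.3,-3,0,5]
    - [0,-0.3,-6,0,5]
    - [0,-0.3,-8.0,0,5]
    - [0,-0.3,-8.0,0,5]
    - [0,-0.3,-8.0,0,1.5]
    - [0,-0.3,-8.0,0,1.5]
    - [0,-0.3,-8.0,0,1.5]
    - [0,-0.3,-8.0,0,1.5]
    - [0,-0.3,-8.0,0,1.5]
    - [0,-0.3,-8.0,0,1.5]
  squeeze: 12

```text
clock: 2.7
position: [0.6124, 0.2929, 0.1836]
ee_rot: [-2.021, -2.405, -0.003]
force: [-0.9, -0.3, 6.5]
width: 0.232
```

```bash
python3 - <<'E'
import numpy as np
c=np.array([.6245,.2205])
for i,f in enumerate(np.linspace(1.743,3.0566+.04,12)):
    p=c+.0745*np.array([np.cos(f),np.sin(f)]); print(np.round((p-[.6119,.2935])*100,1),round(f-1.743,2))
E
```

```text
[-0.  0.] 0.0
[-0.9 -0.2] 0.12
[-1.8 -0.5] 0.25
[-2.6 -0.9] 0.37
[-3.3 -1.4] 0.49
[-4. -2.] 0.62
[-4.6 -2.7] 0.74
[-5.1 -3.5] 0.86
[-5.6 -4.3] 0.98
[-5.9 -5.2] 1.11
[-6.1 -6.1] 1.23
[-6.2 -7. ] 1.35
```

>>> carry_out:
  plan:
    - [0,0,0.3,0,1.5]
    - [-0.9,-0.2,0.3,0.12,1.5]
    - [-1.8,-0.5,0.3,0.25,1.5]
    - [-2.6,-0.9,0.3,0.37,1.5]
    - [-3.3,-1.4,0.3,0.49,1.5]
    - [-4.0,-2.0,0.3,0.62,1.5]
    - [-4.6,-2.7,0.3,0.74,1.5]
    - [-5.1,-3.5,0.3,0.86,1.5]
    - [-5.6,-4.3,0.3,0.98,1.5]
    - [-5.9,-5.2,0.3,1.11,1.5]
    - [-6.1,-6.1,0.3,1.23,1.5]
    - [-6.2,-6.8,0.3,1.32,1.5]
    - [-6.2,-7.1,0.3,1.35,1.5]
    - [-6.2,-7.1,0.3,1.35,1.5]
    - [-6.2,-7.1,0.3,1.35,1.5]

```text
clock: 4.2
position: [0.5498, 0.2249, 0.1857]
ee_rot: [-0.072, -3.139, -0.007]
force: [2.9, 10.9, -14.5]
width: 0.236
```

>>> carry_out:
  plan:
    - [0,0.1,0,0,5]
    - [0,0.2,0,0,5]
    - [0,0.2,1,0,5]
    - [0,0.2,5,0,5]
    - [0,0.2,9,0,5]
    - [3,-4,9,0,5]
    - [6.6,-8,9,0,5]
    - [6.6,-10.4,9,0,5]
    - [6.6,-10.4,9,0,5]
    - [6.6,-10.4,9,0,5]
    - [6.6,-10.4,9,0,5]

```text
clock: 5.3
position: [0.6155, 0.1221, 0.2763]
ee_rot: [-0.07, -3.139, -0.009]
force: [-0.4, 0.5, -0.2]
width: 0.545
```

```bash
python3 - <<'E'
from h import *
o=wrist('2')
print(arm.observe()['position'])
print('knob',ctop(o,(.55,.226),.03,.128,.16),'axis',near(o['wrist'][1],o['wrist'][2],(.6245,.2205),.03,.09,.14).mean(0) )
for c in((.616,.121),(.606,.021),(.599,-.079)): print('tube',ctop(o,c,.025,.145,.17), 'ring',ctop(o,c,.03,.112,.126))
for c in((.441,.204),(.432,.048),(.447,-.09)): print('cap',ctop(o,c,.05,.045,.062))
E
```

```text
[0.61543873 0.1223962  0.27616614]
knob [(0.5491, 0.2247, 0.0115, 685, 0.1441)] axis [0.61872957 0.21598958 0.1053915 ]
tube [(0.6145, 0.1192, 0.0125, 953, 0.1613)] ring [(0.6149, 0.119, 0.0226, 1121, 0.1216)]
tube [(0.6067, 0.0198, 0.0125, 881, 0.1612)] ring [(0.6067, 0.0197, 0.0227, 1108, 0.122)]
tube [(0.5987, -0.0793, 0.0128, 640, 0.1612)] ring [(0.5987, -0.0796, 0.0227, 849, 0.1233)]
cap [(0.4404, 0.2018, 0.0321, 1828, 0.0565)]
cap [(0.4317, 0.0448, 0.0323, 1757, 0.0566)]
cap [(0.4471, -0.0935, 0.0323, 1404, 0.0568)]
```

View pics/w_2.png

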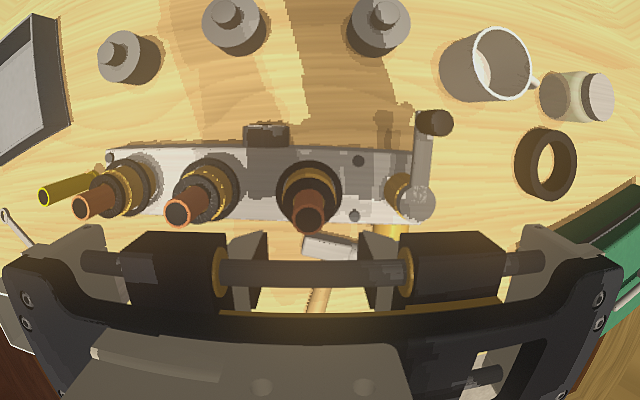

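The wrist view shows the lever pointing to -x, with its knob at (435,122). That works out to about 1.57 rad, so the valve is shut. Tubes 1 to 3 show at (82,207), (178,213) and (308,212). Now I'll press the ring on fitting 3.

>>> carry_out:
  plan:
    - [-0.1,-0.3,-3,0.0,3.2]
    - [-0.1,-0.3,-6,0,3.2]
    - [-0.1,-0.3,-8,0,3.2]
    - [-0.1,-0.3,-8.7,0,3.2]
    - [-0.1,-0.3,-8.8,0,3.2]
    - [-0.1,-0.3,-8.95,0,3.2]
    - [-0.1,-0.3,-9.1,0,3.2]
    - [-0.1,-0.3,-9.25,0,3.2]
    - [-0.1,-0.3,-9.4,0,3.2]
    - [-0.1,-0.3,-9.55,0,3.2]
    - [-0.1,-0.3,-9.7,0,3.2]
    - [-0.1,-0.3,-9.8,0,3.2]
    - [-0.1,-0.3,-9.85,0,3.2]
    - [-0.1,-0.3,-9.85,0,3.2]
    - [-0.1,-0.3,-9.85,0,3.2]

```text
clock: 6.85
position: [0.6151, 0.1197, 0.179]
ee_rot: [0.069, 3.14, 0.01]
force: [-0.7, 1.0, 5.7]
width: 0.35
```

>>> carry_out:
  plan:
    - [0,0,0,0,2.0]
    - [0,0,0,0,2.0]
    - [0,0,0,0,2.0]
    - [0,0,0,0,2.0]
    - [0,0,0,0,2.0]
    - [0,0,5,0,2.0]
    - [0,0,10,0,2.0]
    - [0,0,14,0,2.0]
    - [0,0,14,0,2.0]
    - [0,0,14,0,2.0]
  squeeze: 40

```text
clock: 7.85
position: [0.6152, 0.1199, 0.3196]
ee_rot: [0.069, 3.139, 0.011]
force: [-0.9, 0.1, -1.8]
width: 0.257
```

```bash
python3 - <<'E'
from h import *
s=arm.observe();print(s['position'],s['width'],s['force'])
o=look('3')
print('tube top',ctop(o,(.615,.119),.03,.2,.32),'ring',ctop(o,(.615,.119),.03,.11,.13)); tray(o)
E
```

```text
[0.61523427 0.11987249 0.31961316] 0.2570212423591409 [-0.92828811  0.13352974 -1.78359435]
tube top [(0.6191, 0.1178, 0.0296, 414, 0.3041), (0.615, 0.1339, 0.016, 159, 0.2627)] ring [(0.6182, 0.1199, 0.0232, 126, 0.1232), (0.6127, 0.1206, 0.0247, 160, 0.1208)]
tray scene [ 0.4437 -0.3512] [0.1866 0.2212] 10.4
tray side [ 0.4418 -0.3504] [0.1816 0.2313] 10.5
```

>>> carry_out:
  plan:
    - [-1.5,-4.5,0,0,2.0]
    - [-3,-9,0,0,2.0]
    - [-4.5,-13.5,0,0,2.0]
    - [-6,-18,0,0,2.0]
    - [-7.5,-22.5,0,0,2.0]
    - [-9,-27,0,0,2.0]
    - [-10.5,-31.5,0,0,2.0]
    - [-12,-36,0,0,2.0]
    - [-13.5,-40.5,0,0,2.0]
    - [-15,-45,0,0,2.0]
    - [-16.2,-49.5,0,0,2.0]
    - [-16.2,-53,0,0,2.0]
    - [-16.2,-53,0,0,2.0]
    - [-16.2,-53,-4,0,2.0]
    - [-16.2,-53,-8,0,2.0]
    - [-16.2,-53,-12,0,2.0]
    - [-16.2,-53,-16,0,2.0]
    - [-16.2,-53,-17.5,0,2.0]
    - [-16.2,-53,-18,0,2.0]
    - [-16.2,-53,-18.2,0,2.0]

```text
clock: 9.95
position: [0.4511, -0.4078, 0.1347]
ee_rot: [-0.067, -3.135, -0.017]
force: [-7.5, 10.3, 28.4]
width: 0.258
```

>>> carry_out:
  plan:
    - [0,0,-0.1,0,2.0]
    - [0,0,-0.1,0,2.0]

```text
clock: 10.15
position: [0.4509, -0.4074, 0.1347]
ee_rot: [-0.067, -3.134, -0.017]
force: [-4.7, 2.4, 16.7]
width: 0.255
```

>>> carry_out:
  plan:
    - [0,0,0.1,0,3]
    - [0,0,0.2,0,4]
    - [0,0,0.2,0,4.5]
    - [0,0,0.2,0,4.5]
    - [0,0,4,0,4.5]
    - [0,0,8,0,4.5]
    - [0,0,12,0,4.5]
    - [1.5,4.5,15,0,4]
    - [3,9,15,0,4]
    - [4.5,13.5,15,0,4]
    - [6,18,15,0,3.2]
    - [7.5,22.5,15,0,3.2]
    - [9,27,15,0,3.2]
    - [10.5,31.5,15,0,3.2]
    - [12,36,15,0,3.2]
    - [13.5,40.5,14.2,0,3.2]
    - [15.6,42.7,14.2,0,3.2]
    - [15.6,42.7,14.2,0,3.2]
    - [15.6,42.7,14.2,0,3.2]
    - [15.6,42.7,14.2,0,3.2]

```text
clock: 12.15
position: [0.6064, 0.018, 0.2765]
ee_rot: [-0.07, -3.134, -0.016]
force: [-0.7, 0.1, 1.3]
width: 0.349
```

```bash
python3 - <<'E'
from h import *
s=arm.observe();print(s['position'],s['width'],s['force'])
o=wrist('4')
for c in((.606,.021),(.599,-.079)): print('tube',ctop(o,c,.025,.145,.17), 'ring',ctop(o,c,.03,.112,.126))
p,d=arm.get_image('scene');save('traycrop.png',p[200:320,80:240],4)
E
```

```text
[0.60643723 0.01804035 0.27651079] 0.34910250312054203 [-0.67376117  0.08393286  1.33263178]
tube [(0.6062, 0.019, 0.0123, 953, 0.1613)] ring [(0.6063, 0.0195, 0.0224, 1108, 0.1215)]
tube [(0.5988, -0.0794, 0.0126, 867, 0.1613)] ring [(0.5981, -0.0797, 0.0226, 1089, 0.1218)]
```

View pics/traycrop.png

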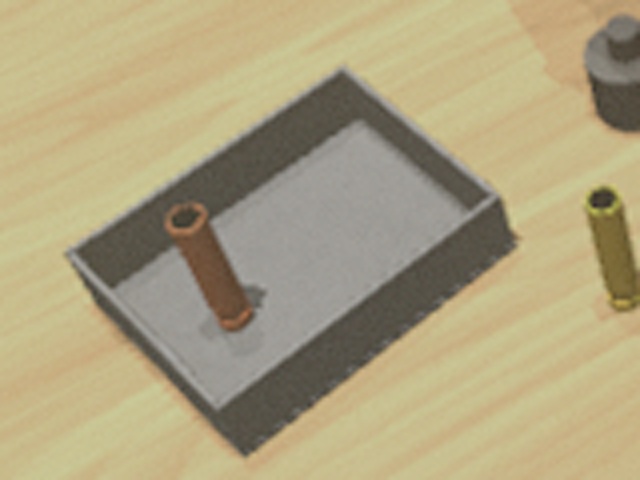

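Tube 3 stands inside the tray (crop (210,265)). Tube 2 is next.

>>> carry_out:
  plan:
    - [0,0.15,-3,0.0,3.2]
    - [0,0.15,-6,0,3.2]
    - [0,0.15,-8,0,3.2]
    - [0,0.15,-8.7,0,3.2]
    - [0,0.15,-8.85,0,3.2]
    - [0,0.15,-9.0,0,3.2]
    - [0,0.15,-9.15,0,3.2]
    - [0,0.15,-9.3,0,3.2]
    - [0,0.15,-9.45,0,3.2]
    - [0,0.15,-9.6,0,3.2]
    - [0,0.15,-9.75,0,3.2]
    - [0,0.15,-9.85,0,3.2]
    - [0,0.15,-9.9,0,3.2]
    - [0,0.15,-9.9,0,3.2]
    - [0,0.15,-9.9,0,3.2]

```text
clock: 13.75
position: [0.6072, 0.0194, 0.179]
ee_rot: [-0.071, -3.136, -0.016]
force: [-0.9, 0.2, 4.0]
width: 0.345
```

>>> carry_out:
  plan:
    - [0,0,0,0,2.0]
    - [0,0,0,0,2.0]
    - [0,0,0,0,2.0]
    - [0,0,0,0,2.0]
    - [0,0,0,0,2.0]
    - [0,0,5,0,2.0]
    - [0,0,10,0,2.0]
    - [0,0,14,0,2.0]
    - [0,0,14,0,2.0]
    - [0,0,14,0,2.0]
  squeeze: 40

```text
clock: 14.75
position: [0.6073, 0.0196, 0.3196]
ee_rot: [-0.07, -3.138, -0.017]
force: [0.1, -0.2, -1.7]
width: 0.257
```

```bash
python3 - <<'E'
from h import *
s=arm.observe();print(s['position'],s['width'],s['force'])
o=look()
tray(o);print(ctop(o,(.451,-.408),.05,.1,.13))
E
```

```text
[0.60726982 0.01961282 0.31958638] 0.256565575984329 [ 0.07655446 -0.17138017 -1.70259261]
tray scene [ 0.4444 -0.3509] [0.185  0.2218] 10.2
tray side [ 0.4406 -0.3483] [0.1814 0.2297] 10.4
[(0.4512, -0.4049, 0.0135, 97, 0.1194), (0.4522, -0.4044, 0.0181, 46, 0.1158)]
```

>>> carry_out:
  plan:
    - [-2,-4.2,0,0,2.0]
    - [-4,-8.4,0,0,2.0]
    - [-6,-12.6,0,0,2.0]
    - [-8,-16.8,0,0,2.0]
    - [-10,-21,0,0,2.0]
    - [-12,-25.2,0,0,2.0]
    - [-14,-29.4,0,0,2.0]
    - [-16,-33.6,0,0,2.0]
    - [-16.6,-36.2,0,0,2.0]
    - [-16.6,-36.2,0,0,2.0]
    - [-16.6,-36.2,-4,0,2.0]
    - [-16.6,-36.2,-8,0,2.0]
    - [-16.6,-36.2,-12,0,2.0]
    - [-16.6,-36.2,-16,0,2.0]
    - [-16.6,-36.2,-17.3,0,2.0]
    - [-16.6,-36.2,-17.7,0,2.0]
    - [-16.6,-36.2,-17.9,0,2.0]
    - [-16.6,-36.2,-18.1,0,2.0]
    - [-16.6,-36.2,-18.1,0,2.0]

```text
clock: 16.75
position: [0.441, -0.3429, 0.1377]
ee_rot: [-0.07, -3.136, -0.014]
force: [-0.4, 0.3, -0.8]
width: 0.257
```

>>> carry_out:
  plan:
    - [0,0,-0.05,0,2.0]
    - [0,0,0.0,0,2.6]
    - [0,0,0.1,0,3.2]
    - [0,0,0.2,0,3.5]
    - [0,0,0.2,0,3.5]
    - [0,0,4,0,3.5]
    - [0,0,8,0,3.5]
    - [0,0,12,0,3.5]
    - [3,4,14,0,3.2]
    - [6,8,14,0,3.2]
    - [9,12,14,0,3.2]
    - [12,16,14,0,3.2]
    - [14,20,14,0,3.2]
    - [15.7,24,14,0,3.2]
    - [15.7,26.3,14,0,3.2]
    - [15.7,26.3,14,0,3.2]
    - [15.7,26.3,14,0,3.2]
    - [15.7,26.3,14,0,3.2]

```text
clock: 18.55
position: [0.5977, -0.0815, 0.2777]
ee_rot: [-0.073, -3.135, -0.013]
force: [-0.7, -0.6, 1.2]
width: 0.344
```

```bash
python3 - <<'E'
from h import *
s=arm.observe();print(s['position'],s['width'],s['force'])
o=wrist()
for c in((.599,-.079),): print('tube',ctop(o,c,.025,.145,.17), 'ring',ctop(o,c,.03,.112,.126))
o=look();tray(o);print(ctop(o,(.451,-.408),.025,.1,.13),ctop(o,(.441,-.342),.035,.1,.13))
E
```

```text
[ 0.59770498 -0.08152858  0.2776897 ] 0.3440682926885817 [-0.66905097 -0.59023412  1.18919325]
tube [(0.5982, -0.0802, 0.0122, 945, 0.1612)] ring [(0.5982, -0.0801, 0.0225, 1110, 0.1215)]
tray scene [ 0.4442 -0.3514] [0.1863 0.2211] 10.4
tray side [ 0.4409 -0.351 ] [0.1828 0.2309] 10.7
[(0.4508, -0.4055, 0.0142, 100, 0.1189), (0.4477, -0.4012, 0.0138, 45, 0.1169)] [(0.4447, -0.342, 0.0139, 92, 0.1194), (0.4422, -0.3415, 0.0161, 51, 0.1156)]
```

Tube 1, same as before.

>>> carry_out:
  plan:
    - [0.05,0.1,-3,0.0,3.2]
    - [0.05,0.1,-6,0,3.2]
    - [0.05,0.1,-8,0,3.2]
    - [0.05,0.1,-8.8,0,3.2]
    - [0.05,0.1,-8.95,0,3.2]
    - [0.05,0.1,-9.1,0,3.2]
    - [0.05,0.1,-9.25,0,3.2]
    - [0.05,0.1,-9.4,0,3.2]
    - [0.05,0.1,-9.55,0,3.2]
    - [0.05,0.1,-9.7,0,3.2]
    - [0.05,0.1,-9.85,0,3.2]
    - [0.05,0.1,-9.95,0,3.2]
    - [0.05,0.1,-10.0,0,3.2]
    - [0.05,0.1,-10.0,0,3.2]
    - [0.05,0.1,-10.0,0,3.2]

```text
clock: 20.2
position: [0.599, -0.0806, 0.179]
ee_rot: [-0.074, -3.138, -0.013]
force: [-1.1, 0.1, 5.2]
width: 0.351
```

>>> carry_out:
  plan:
    - [0,0,0,0,2.0]
    - [0,0,0,0,2.0]
    - [0,0,0,0,2.0]
    - [0,0,0,0,2.0]
    - [0,0,0,0,2.0]
    - [0,0,5,0,2.0]
    - [0,0,10,0,2.0]
    - [0,0,14,0,2.0]
    - [0,0,14,0,2.0]
    - [0,0,14,0,2.0]
  squeeze: 40

```text
clock: 21.2
position: [0.5991, -0.0803, 0.3195]
ee_rot: [-0.073, -3.139, -0.014]
force: [-0.6, 0.2, -2.5]
width: 0.252
```

```bash
python3 - <<'E'
from h import *
s=arm.observe();print(s['position'],s['width'],s['force'])
o=look()
tray(o)
E
```

```text
[ 0.59910414 -0.08030983  0.31949966] 0.2521668244704679 [-0.60828808  0.24991273 -2.45970439]
tray scene [ 0.4449 -0.3511] [0.1849 0.2213] 10.6
tray side [ 0.4411 -0.3503] [0.1817 0.2305] 10.4
```

>>> carry_out:
  plan:
    - [-3,-4,0,0,2.0]
    - [-6,-8,0,0,2.0]
    - [-9,-12,0,0,2.0]
    - [-12,-16,0,0,2.0]
    - [-15,-19,0,0,2.0]
    - [-16.9,-20.5,0,0,2.0]
    - [-16.9,-20.5,0,0,2.0]
    - [-16.9,-20.5,-4,0,2.0]
    - [-16.9,-20.5,-8,0,2.0]
    - [-16.9,-20.5,-12,0,2.0]
    - [-16.9,-20.5,-16,0,2.0]
    - [-16.9,-20.5,-17.3,0,2.0]
    - [-16.9,-20.5,-17.7,0,2.0]
    - [-16.9,-20.5,-17.9,0,2.0]
    - [-16.9,-20.5,-18.1,0,2.0]
    - [-16.9,-20.5,-18.1,0,2.0]

```text
clock: 22.9
position: [0.4299, -0.2856, 0.1375]
ee_rot: [-0.073, -3.137, -0.012]
force: [0.4, 1.2, -0.5]
width: 0.253
```

>>> carry_out:
  plan:
    - [0,0,-0.05,0,2.0]
    - [0,0,0.0,0,2.6]
    - [0,0,0.1,0,3.2]
    - [0,0,0.2,0,3.5]
    - [0,0,0.2,0,3.5]
    - [0,0,4,0,3.5]
    - [0,0,8,0,3.5]
    - [0,0,12,0,3.5]
    - [0,4,12,0,4.5]
    - [0.5,8,12,0,4.5]
    - [1,12,12,0,4.5]
    - [1.5,16,12,0,4.5]
    - [1.9,19.0,12,0,4.5]
    - [1.9,19.0,12,0,4.5]
    - [1.9,19.0,12,0,4.5]
    - [1.9,19.0,12,0,4.5]

```text
clock: 24.5
position: [0.4487, -0.0966, 0.2575]
ee_rot: [-0.075, -3.137, -0.012]
force: [-0.8, -1.5, 0.3]
width: 0.491
```

```bash
cat > chk.py <<'E'
from h import *
import sys
s=arm.observe();print(s['clock'],s['position'],s['width'],s['force'])
o=wrist(sys.argv[1]); w,d=o['wrist'][1:]
m=((d>.1)&(w[...,2]>.045)&(w[...,2]<.062)&(w[...,0]>.33)&(w[...,0]<.53)&(abs(w[...,1])<.27)).astype(np.uint8)
k,l,st,c=cv2.connectedComponentsWithStats(m)
for i in range(1,k):
    if st[i,4]>200: q=w[l==i]; (x,y),R=cv2.minEnclosingCircle(q[:,:2].astype(np.float32)); print('cap?',round(x,4),round(y,4),round(R,4),st[i,4],'knob',ctop(o,(x,y),.02,.07,.09))
for c in((.6148,.1192),(.6065,.0198),(.5985,-.0793)): print('port',ctop(o,c,.028,.112,.126),'caps',ctop(o,c,.04,.126,.142))
o=look(sys.argv[1]);tray(o)
for c in ((.451,-.405),(.442,-.342),(.431,-.285)): print('t',ctop(o,c,.025,.1,.13))
for c in((.441,.203),(.432,.047),(.448,-.092)): print('cap2v',ctop(o,c,.07,.07,.09))
E
python3 chk.py 6
```

```text
24.5 [ 0.44872103 -0.096619    0.25751499] 0.4913213622552334 [-0.75179154 -1.46872294  0.27900962]
cap? 0.4118 -0.2501 0.0776 1444 knob [None]
cap? 0.431 0.0448 0.0322 1993 knob [(0.4306, 0.0442, 0.0133, 570, 0.0821)]
cap? 0.4393 0.2009 0.0323 1149 knob [(0.4405, 0.2004, 0.0137, 350, 0.0819)]
cap? 0.4467 -0.0938 0.032 2462 knob [(0.4466, -0.0937, 0.0135, 656, 0.0822)]
port [None] caps [None]
port [None] caps [None]
port [None] caps [None]
tray scene [ 0.4445 -0.3513] [0.1865 0.221 ] 10.6
tray side [ 0.4408 -0.3493] [0.1814 0.2317] 10.4
t [(0.4519, -0.4052, 0.0125, 98, 0.1193), None]
t [(0.4454, -0.341, 0.0126, 91, 0.1194), None]
t [(0.4329, -0.2839, 0.0144, 89, 0.1197), None]
cap2v [(0.4426, 0.2032, 0.0157, 59, 0.0852), (0.441, 0.2038, 0.0147, 92, 0.0826)]
cap2v [(0.4338, 0.0448, 0.0134, 60, 0.0857), (0.4296, 0.0488, 0.0141, 77, 0.0822)]
cap2v [(0.4498, -0.0908, 0.0154, 67, 0.0852), (0.446, -0.0902, 0.0145, 60, 0.0825)]
```

View pics/scene_6.png

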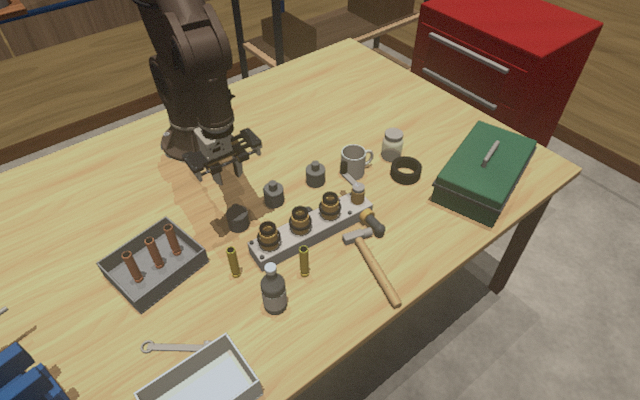

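Scene shows the three copper tubes standing in the tray at (133,267), (155,253) and (173,240), all three fittings empty, and the caps unmoved. Now the first cap, at (.447,-.094), goes to port 1.

>>> carry_out:
  plan:
    - [-0.2,0.3,-4,0,4.5]
    - [-0.2,0.3,-8,0,4.5]
    - [-0.2,0.3,-11.5,0,4.5]
    - [-0.2,0.3,-13.3,0,4.5]
    - [-0.2,0.3,-13.4,0,4.5]
    - [-0.2,0.3,-13.4,0,1.5]
    - [-0.2,0.3,-13.4,0,1.5]
    - [-0.2,0.3,-13.4,0,1.5]
    - [-0.2,0.3,-13.4,0,1.5]
    - [-0.2,0.3,-13.4,0,1.5]
    - [-0.2,0.3,-9,0,1.5]
    - [-0.2,0.3,-4,0,1.5]
    - [-0.2,0.3,1,0,1.5]
    - [-0.2,0.3,3,0,1.5]
    - [4,0.7,3,0,1.5]
    - [8,1.1,3,0,1.5]
    - [12,1.5,3,0,1.5]
    - [15,1.6,3,0,1.5]
    - [15,1.6,3,0,1.5]
    - [15,1.6,3,0,1.5]
  squeeze: 40

```text
clock: 26.65
position: [0.5984, -0.0806, 0.2868]
ee_rot: [-0.076, -3.135, -0.012]
force: [-0.3, -0.0, -0.0]
width: 0.273
```

```bash
python3 - <<'E'
from h import *
s=arm.observe();print(s['position'],s['width'],s['force'])
o=wrist('7')
for c in((.6150,.1195),(.6068,.0197),(.5988,-.0798)): print('port',ctop(o,c,.03,.112,.126))
save('w7.png',o['wrist'][0][150:320,200:430],2)
E
```

```text
[ 0.59842458 -0.08064727  0.2867928 ] 0.27339370218350295 [-0.33323502 -0.0455366  -0.00736577]
port [(0.6144, 0.1188, 0.0233, 910, 0.1211)]
port [(0.6067, 0.0194, 0.0228, 1223, 0.1212)]
port [None]
```

View pics/w7.png

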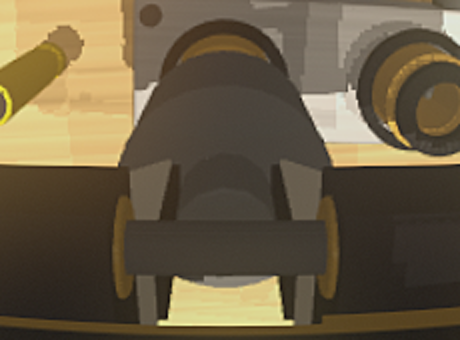

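The cap is held in the jaws (crop (230,130)) and hangs over fitting 1. Lowering it and pressing home.

>>> carry_out:
  plan:
    - [0.05,0.05,-2,0,1.5]
    - [0.05,0.05,-4,0,1.5]
    - [0.05,0.05,-5.5,0,1.5]
    - [0.05,0.05,-7,0,1.5]
    - [0.05,0.05,-7.7,0,1.5]
    - [0.05,0.05,-7.9,0,1.5]
    - [0.05,0.05,-8.1,0,1.5]
    - [0.05,0.05,-8.3,0,1.5]
    - [0.05,0.05,-8.5,0,1.5]
    - [0.05,0.05,-8.7,0,1.5]
    - [0.05,0.05,-8.85,0,1.5]
    - [0.05,0.05,-9,0,1.5]
    - [0.05,0.05,-9.1,0,1.5]
    - [0.05,0.05,-9.1,0,1.5]
    - [0.05,0.05,-9.1,0,1.5]

```text
clock: 28.2
position: [0.5983, -0.0804, 0.1987]
ee_rot: [-0.077, -3.137, -0.012]
force: [-7.3, 0.8, 18.6]
width: 0.276
```

>>> carry_out:
  plan:
    - [0,0,-0.35,0,1.5]
    - [0,0,-0.5,0,1.5]
    - [0,0,-0.5,0,1.5]

```text
clock: 28.5
position: [0.5988, -0.0805, 0.1983]
ee_rot: [-0.078, -3.141, -0.014]
force: [-11.9, 2.2, 35.2]
width: 0.273
```

>>> carry_out:
  plan:
    - [0,0,0.0,0,3]
    - [0,0,0,0,4.5]
    - [0,0,0,0,4.5]
    - [0,0,4,0,4.5]
    - [0,0,7.5,0,4.5]
    - [-5,3,7.5,0,4.5]
    - [-10,7,7.5,0,4.5]
    - [-14,10,7.5,0,4.5]
    - [-16.8,12.5,6,0,4.5]
    - [-16.8,12.5,6,0,4.5]
    - [-16.8,12.5,6,0,4.5]
    - [-16.8,12.5,6,0,4.5]

```text
clock: 29.7
position: [0.4318, 0.044, 0.2585]
ee_rot: [0.078, 3.14, 0.013]
force: [1.2, -0.5, 0.6]
width: 0.49
```

```bash
python3 chk.py 8; python3 - <<'E'
from h import *
o=look()
for n in o:
    q=near(o[n][1],o[n][2],(.5985,-.08),.03,.124,.17); print(n,np.percentile(q[:,2],[10,25,50,75,95]).round(4))
E
```

```text
29.7 [0.43175549 0.04396689 0.25853806] 0.49010934435167847 [ 1.2468361  -0.50016509  0.63998225]
cap? 0.3968 -0.2502 0.0631 1000 knob [None]
cap? 0.4307 0.0451 0.032 2444 knob [(0.4309, 0.0453, 0.0133, 657, 0.0821)]
cap? 0.4399 0.2015 0.0324 1839 knob [(0.4398, 0.2013, 0.0132, 521, 0.082)]
port [None] caps [None]
port [None] caps [None]
port [None] caps [None]
tray scene [ 0.4439 -0.351 ] [0.1852 0.2214] 10.3
tray side [ 0.4435 -0.3523] [0.1801 0.2292] 11.0
t [(0.4519, -0.406, 0.013, 100, 0.1188), (0.4507, -0.4029, 0.0149, 47, 0.1167)]
t [(0.4444, -0.3412, 0.0136, 93, 0.1194), (0.4406, -0.3414, 0.0152, 37, 0.1164)]
t [(0.4328, -0.2842, 0.0137, 88, 0.1193), None]
cap2v [(0.4431, 0.2023, 0.0135, 59, 0.0852), (0.441, 0.204, 0.0154, 91, 0.0825)]
cap2v [(0.4321, 0.0451, 0.0148, 62, 0.0844), (0.4272, 0.0477, 0.0158, 74, 0.0827)]
cap2v [None, None]
scene [0.1296 0.1307 0.133  0.1459 0.1582]
side [0.1274 0.1288 0.1305 0.1453 0.1557]
```

Cap 1 is home: plate at about .130 m and knob top at about .156 m, as expected. Cap 2 next.

>>> carry_out:
  plan:
    - [-0.1,0.1,-4,0,4.5]
    - [-0.1,0.1,-8,0,4.5]
    - [-0.1,0.1,-11.5,0,4.5]
    - [-0.1,0.1,-13.4,0,4.5]
    - [-0.1,0.1,-13.5,0,4.5]
    - [-0.1,0.1,-13.5,0,1.5]
    - [-0.1,0.1,-13.5,0,1.5]
    - [-0.1,0.1,-13.5,0,1.5]
    - [-0.1,0.1,-13.5,0,1.5]
    - [-0.1,0.1,-13.5,0,1.5]
    - [-0.1,0.1,-9,0,1.5]
    - [-0.1,0.1,-4,0,1.5]
    - [-0.1,0.1,1,0,1.5]
    - [-0.1,0.1,3,0,1.5]
    - [4,-0.5,3,0,1.5]
    - [8,-1.2,3,0,1.5]
    - [12,-2,3,0,1.5]
    - [16,-2.4,3,0,1.5]
    - [17.5,-2.4,3,0,1.5]
    - [17.5,-2.4,3,0,1.5]

```text
clock: 31.95
position: [0.6081, 0.0195, 0.2875]
ee_rot: [-0.081, -3.14, -0.012]
force: [-1.1, -0.2, -0.5]
width: 0.272
```

>>> carry_out:
  plan:
    - [0,0,0,0,1.5]
    - [0,0,0,0,1.5]

```text
clock: 32.15
position: [0.6072, 0.0197, 0.2874]
ee_rot: [-0.08, -3.14, -0.013]
force: [0.5, 0.6, -0.2]
width: 0.272
```

>>> carry_out:
  plan:
    - [0,0,-2,0,1.5]
    - [0,0,-4,0,1.5]
    - [0,0,-5.5,0,1.5]
    - [0,0,-7,0,1.5]
    - [0,0,-7.8,0,1.5]
    - [0,0,-8.0,0,1.5]
    - [0,0,-8.2,0,1.5]
    - [0,0,-8.4,0,1.5]
    - [0,0,-8.6,0,1.5]
    - [0,0,-8.8,0,1.5]
    - [0,0,-9,0,1.5]
    - [0,0,-9.15,0,1.5]
    - [0,0,-9.3,0,1.5]
    - [0,0,-9.3,0,1.5]
    - [0,0,-9.3,0,1.5]

```text
clock: 33.65
position: [0.6074, 0.0199, 0.1983]
ee_rot: [0.08, 3.139, 0.014]
force: [-10.8, 0.6, 27.4]
width: 0.274
```

>>> carry_out:
  plan:
    - [0,0,0.0,0,3]
    - [0,0,0,0,4.5]
    - [0,0,0,0,4.5]
    - [0,0,4,0,4.5]
    - [0,0,8,0,4.5]
    - [-4,4,8,0,4.5]
    - [-8,8,8,0,4.5]
    - [-12,12,8,0,4.5]
    - [-16,16,7,0,4.5]
    - [-16.8,18.2,6,0,4.5]
    - [-16.8,18.2,6,0,4.5]
    - [-16.8,18.2,6,0,4.5]
    - [-16.8,18.2,6,0,4.5]

```text
clock: 34.95
position: [0.4403, 0.201, 0.2584]
ee_rot: [0.082, 3.138, 0.014]
force: [1.0, -0.1, 0.2]
width: 0.491
```

```bash
python3 chk.py 9; python3 - <<'E'
from h import *
o=look()
for c in((.5988,-.08),(.607,.0196)):
  for n in o:
    q=near(o[n][1],o[n][2],c,.03,.124,.17); print(n,np.percentile(q[:,2],[10,25,50,75,95]).round(4))
E
```

```text
34.95 [0.44028431 0.20100333 0.25839187] 0.4909277670179856 [ 1.00605242 -0.08613806  0.17271837]
cap? 0.4185 -0.2459 0.0838 810 knob [None]
cap? 0.4402 0.2018 0.0321 2424 knob [(0.4398, 0.2017, 0.0133, 656, 0.0822)]
port [None] caps [None]
port [None] caps [None]
port [None] caps [None]
tray scene [ 0.4435 -0.3514] [0.1871 0.2208] 10.3
tray side [ 0.4649 -0.3475] [0.135  0.2321] 9.2
t [(0.4512, -0.4057, 0.0141, 99, 0.1189), (0.4508, -0.4024, 0.0143, 47, 0.1158)]
t [(0.444, -0.3417, 0.0133, 93, 0.1197), (0.4392, -0.3394, 0.0145, 50, 0.1158)]
t [(0.4338, -0.284, 0.0134, 85, 0.1197), (0.4352, -0.2811, 0.0106, 18, 0.1165)]
cap2v [(0.4418, 0.2038, 0.0158, 55, 0.0848), (0.4383, 0.2042, 0.0141, 91, 0.0829)]
cap2v [None, None]
cap2v [None, None]
scene [0.1294 0.1309 0.1325 0.1461 0.1589]
side [0.1275 0.1286 0.1303 0.1452 0.1551]
scene [0.1296 0.1308 0.1328 0.1462 0.1583]
side [0.1277 0.1288 0.1303 0.1447 0.1554]
```

>>> carry_out:
  plan:
    - [0,0.1,-4,0,4.5]
    - [0,0.1,-8,0,4.5]
    - [0,0.1,-11.5,0,4.5]
    - [0,0.1,-13.4,0,4.5]
    - [0,0.1,-13.5,0,4.5]
    - [0,0.1,-13.5,0,1.5]
    - [0,0.1,-13.5,0,1.5]
    - [0,0.1,-13.5,0,1.5]
    - [0,0.1,-13.5,0,1.5]
    - [0,0.1,-13.5,0,1.5]
    - [0,0.1,-9,0,1.5]
    - [0,0.1,-4,0,1.5]
    - [0,0.1,1,0,1.5]
    - [0,0.1,3,0,1.5]
    - [4,-2,3,0,1.5]
    - [8,-4,3,0,1.5]
    - [12,-6,3,0,1.5]
    - [16,-8,3,0,1.5]
    - [17.5,-8.1,3,0,1.5]
    - [17.5,-8.1,3,0,1.5]

```text
clock: 37.2
position: [0.6168, 0.1186, 0.2877]
ee_rot: [0.088, 3.138, 0.013]
force: [-1.3, 0.6, -1.5]
width: 0.277
```

>>> carry_out:
  plan:
    - [0,0,0,0,1.5]
    - [0,0,0,0,1.5]

```text
clock: 37.4
position: [0.6158, 0.1192, 0.2875]
ee_rot: [0.086, 3.139, 0.013]
force: [0.2, -0.1, -1.6]
width: 0.27
```

>>> carry_out:
  plan:
    - [-0.05,0.05,-2,0,1.5]
    - [-0.05,0.05,-4,0,1.5]
    - [-0.05,0.05,-5.5,0,1.5]
    - [-0.05,0.05,-7,0,1.5]
    - [-0.05,0.05,-7.8,0,1.5]
    - [-0.05,0.05,-8.0,0,1.5]
    - [-0.05,0.05,-8.2,0,1.5]
    - [-0.05,0.05,-8.4,0,1.5]
    - [-0.05,0.05,-8.6,0,1.5]
    - [-0.05,0.05,-8.8,0,1.5]
    - [-0.05,0.05,-9,0,1.5]
    - [-0.05,0.05,-9.15,0,1.5]
    - [-0.05,0.05,-9.3,0,1.5]
    - [-0.05,0.05,-9.3,0,1.5]
    - [-0.05,0.05,-9.3,0,1.5]

```text
clock: 38.9
position: [0.6155, 0.12, 0.1985]
ee_rot: [0.086, 3.137, 0.016]
force: [-9.8, -2.2, 26.8]
width: 0.272
```

>>> carry_out:
  plan:
    - [0,0,0.0,0,3]
    - [0,0,0,0,4.5]
    - [0,0,0,0,4.5]
    - [0,0,4,0,4.5]
    - [0,0,8,0,4.5]
    - [-5,0,10,0,4.5]
    - [-10,0,12,0,4.5]
    - [-15,0,12,0,4.5]
    - [-18,0,12,0,4.5]
    - [-18,0,12,0,4.5]
    - [-18,0,12,0,4.5]

```text
clock: 40.0
position: [0.4352, 0.1201, 0.3189]
ee_rot: [0.085, 3.136, 0.016]
force: [-0.3, 0.1, 0.5]
width: 0.491
```

```bash
python3 - <<'E'
from h import *
s=arm.observe();print(s['clock'],s['position'],s['width'])
o=look('10');tray(o)
for c in((.5988,-.08),(.607,.0196),(.615,.1197)):
  for n in o:
    q=near(o[n][1],o[n][2],c,.03,.124,.17); print(n,np.percentile(q[:,2],[10,25,50,75,95]).round(4))
for c in ((.451,-.405),(.442,-.342),(.431,-.285)): print('t',ctop(o,c,.025,.1,.13))
print('knob',ctop(o,(.549,.225),.03,.128,.16))
E
```

```text
40.0 [0.43522694 0.12013742 0.31887688] 0.49084836111533925
tray scene [ 0.4443 -0.3511] [0.1872 0.2213] 10.3
tray side [ 0.4665 -0.3451] [0.1291 0.2302] 10.1
scene [0.1294 0.1308 0.1324 0.1457 0.158 ]
side [0.1275 0.1284 0.1307 0.1463 0.1559]
scene [0.1296 0.1311 0.1328 0.1471 0.1581]
side [0.1276 0.1285 0.13   0.1454 0.156 ]
scene [0.1293 0.1308 0.1328 0.1459 0.1584]
side [0.1274 0.1285 0.1305 0.1454 0.1555]
t [(0.4523, -0.405, 0.013, 99, 0.1186), (0.4493, -0.4034, 0.0145, 49, 0.1166)]
t [(0.4427, -0.3411, 0.0143, 92, 0.119), (0.4407, -0.3395, 0.013, 44, 0.1167)]
t [(0.4329, -0.2828, 0.0134, 86, 0.119), (0.4371, -0.2811, 0.009, 14, 0.1149)]
knob [(0.5523, 0.224, 0.0121, 53, 0.1459), (0.5487, 0.2276, 0.0119, 84, 0.1445)]
```

View pics/scene_10.png

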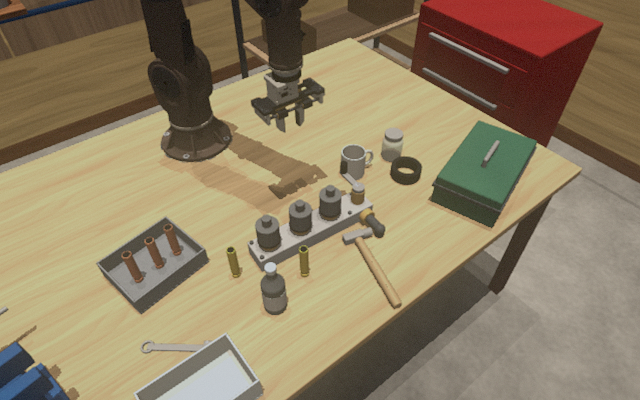

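The final scene shows caps on all three fittings at (268,232), (300,216) and (330,200), the tubes in the tray, and the valve lever pointing to -x. The bystander objects are in their places.

```bash
python3 -c "
from cell import arm
print(arm.sign_off())"
```

```text
the job is handed in; nothing more can be done
None
```

The job is done and handed in at about 40 s on the robot's clock.

- **Valve:** I swung the lever against its stop before pressing any ring. The wrist camera measured about 1.57 rad. The two fixed cameras still agreed at the end, to within 2–3 mm.
- **Tubes:** All three were present. For each one I pressed the ring fully down, gripped the tube and pulled it straight up quickly, before the ring crept back. All three copper tubes stand upright in the 60 mm grey tray. I left the two yellow tubes and the taller pale tray alone.
- **Caps:** Each cap was pressed until it stopped, at 27–35 N. Both views put all three at fully-home height, with the plate at about 130 mm and the knob top at about 156 mm. The scene camera reads 2–3 mm high throughout.
- **Other objects:** In the last picture the mug, bottle, roll and jar look to be where they started; I did not measure them again. I saw no sign that a cap or the tray had been knocked.
- **Disagreement:** In the last two checks the side view measured the tray too narrow (130 mm instead of 180 mm), probably because the arm was partly in the way. The scene view showed the tray unmoved.

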